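# Rack up the sanding blocks and shut the keeper

## Task

Put the three sanding blocks away side by side in the plywood rack, one in each bay, lying flat on the rack's floor with one end tucked under the wooden lip. Then swing the hinged aluminium keeper bar fully down over their other ends. Leave the glue bottle, the mallet and the tin where they are.

Things in the scene. Friction and masses are not known exactly. Their poses are not given: they have to be found in the camera images.
- rack: low plywood rack fixed to the bench. Origin: on the bench surface under the centre of the middle bay; x runs from the lip (-x, robot's side) to the keeper hinge (+x), y along the row of bays, z up. Floor plate 8 mm thick, x -78 to 148, y -120 to 120 mm. Three bays side by side at y = -74, 0, 74 mm, each 68 mm wide and 126 mm long (x -63 to 63 mm), parted by strips 6 mm wide, 10 mm high
- lip_edge (a point): lower edge of the wooden lip, mid-rack: rack x = -49 mm, 26 mm above the bay floor. The lip is 6 mm thick and overhangs the bays by 14 mm, from the near wall (inner face at x = -63 mm)
- far_wall (a point): top inner edge of the far wall, mid-rack: rack x = 63 mm, 14 mm above the bay floor; wall 10 mm thick; the side walls are as high. Lip edge to far wall is 112 mm, less than a block's length: a block goes in tilted about 20 degrees, low end first under the lip towards the near wall, then the other end is lowered
- bay0 (a point): centre of the floor of the bay at rack y = -74 mm (floor surface, 8 mm above the bench)
- bay1 (a point): centre of the floor of the middle bay (floor surface)
- bay2 (a point): centre of the floor of the bay at rack y = +74 mm (floor surface)
- keeper (a joint): keeper angle, rad: 0 = fully down over the block ends; starts at 1.5 to 1.9 (upright or leaning away from the robot); limit 2.0. A flat aluminium U: crossbar along y on two side arms (y = +-113 mm). Stiff hinge (0.16 N m, some 2 N at the bar): stays where left; push along its arc, pressing straight down while half up can jam. A block not lying flat keeps it from closing
- keeper_bar (a point): centre of the keeper's crossbar (236 mm long, 14 mm wide, 10 mm thick), 75 mm from the hinge axis, moves with it. Fully down: rack x = 54 mm, 33 mm above the bench, its underside 20 mm above the bay floor, 2 mm above a flat block's base. Upright it tops out 115 mm above the bench
- keeper_hinge (a point): point on the keeper's hinge axis at the middle of the rack: rack x = 129 mm, 33 mm above the bench; the axis runs along rack y
- block0: hand sanding block: dark rubber sole and pale wooden base, together 120 x 62 x 18 mm, with a wooden grip rib centred on top, 70 x 28 mm and 34 mm tall (52 mm overall). About 0.25 kg. Both ends alike. Origin: centre of the underside; x along its length, z up. Starts flat on the bench; grip the rib across its 28 mm
- block1: hand sanding block: dark rubber sole and pale wooden base, together 120 x 62 x 18 mm, with a wooden grip rib centred on top, 70 x 28 mm and 34 mm tall (52 mm overall). About 0.25 kg. Both ends alike. Origin: centre of the underside; x along its length, z up. Starts flat on the bench; grip the rib across its 28 mm
- block2: hand sanding block: dark rubber sole and pale wooden base, together 120 x 62 x 18 mm, with a wooden grip rib centred on top, 70 x 28 mm and 34 mm tall (52 mm overall). About 0.25 kg. Both ends alike. Origin: centre of the underside; x along its length, z up. Starts flat on the bench; grip the rib across its 28 mm
- glue: bystander: glue bottle standing upright, 64 mm diameter, 170 mm tall. Origin: centre of its base
- mallet: bystander: mallet (hammer-shaped) lying flat, 260 mm long. Origin: under its middle
- tin: bystander: round tin, 90 mm diameter, 70 mm tall. Origin: centre of its base
Mind the look-alikes: they are no part of the job. Leave any pink look-alike of the block2 alone.

How it is judged (in metres and radians):
On the way:
1. all three blocks lie flat in the bays, one end under the lip, while the keeper is still up (x of block0 in the frame of rack between -0.006 and 0.006 m and y of block0 in the frame of rack between -0.085 and 0.085 m and z of block0 in the frame of rack between 0.004 and 0.0115 m and angle between each of block0, block1, block2's own z axis and vertical below 0.05 rad and angle between the x axis of each of block0, block1, block2 and the x axis of rack, either way round below 0.12 rad and x of block1 in the frame of rack between -0.006 and 0.006 m and y of block1 in the frame of rack between -0.085 and 0.085 m and z of block1 in the frame of rack between 0.004 and 0.0115 m and x of block2 in the frame of rack between -0.006 and 0.006 m and y of block2 in the frame of rack between -0.085 and 0.085 m and z of block2 in the frame of rack between 0.004 and 0.0115 m and value of joint keeper above 0.3 rad), for 0.2 s.
At the end, for the whole second after the job is handed in: Each block rests flat in a bay of its own: centre within 6 mm of the bay's along rack x, no more than 3.5 mm above the floor, tilted under 0.05 rad, lengthwise within 0.12 rad of rack x, within 85 mm of the rack's middle along y; and the keeper is down, below 0.06 rad (x of block0 in the frame of rack between -0.006 and 0.006 m and y of block0 in the frame of rack between -0.085 and 0.085 m and z of block0 in the frame of rack between 0.004 and 0.0115 m and angle between each of block0, block1, block2's own z axis and vertical below 0.05 rad and angle between the x axis of each of block0, block1, block2 and the x axis of rack, either way round below 0.12 rad and x of block1 in the frame of rack between -0.006 and 0.006 m and y of block1 in the frame of rack between -0.085 and 0.085 m and z of block1 in the frame of rack between 0.004 and 0.0115 m and x of block2 in the frame of rack between -0.006 and 0.006 m and y of block2 in the frame of rack between -0.085 and 0.085 m and z of block2 in the frame of rack between 0.004 and 0.0115 m and linear speed of each of block0, block1, block2 below 0.01 m/s and value of joint keeper below 0.06 rad); the robot touches nothing.
It fails at once if the glue is moved by more than 30 mm (distance of glue from where it was at the start of the episode above 0.03 m).
It fails at once if the mallet is moved by more than 30 mm (distance of mallet from where it was at the start of the episode above 0.03 m).
It fails at once if the tin is moved by more than 30 mm (distance of tin from where it was at the start of the episode above 0.03 m).
It also fails if it takes over 72 s, if anything falls off the work surface, if the arm or the gripper's body presses on something with over 40 N, if the wrist force passes 120 N, or if a joint passes its speed limit or range.

## Robot

A 6-joint arm with a two-finger parallel gripper is mounted at the origin on the work surface. World frame = base frame: x ahead of the robot, y to its left, z up, the work surface at z = 0. Lengths are in mm, angles in rad, forces in N, time in s.
With the tool pointing down it reaches from about 400 to 925 mm from the base axis. Payload 12.5 kg.
Tool frame: the origin (TCP) lies between the finger pads; the fingertips stand env.tip_extent ahead of it and the grasp point (between the pads) lies 11 mm behind it (env.tip_extent is the distance from the TCP to the fingertips, in mm); z points along the fingers, y is the line along which they close (so a half turn about z gives the same grasp; the last joint's range is limited). The gripper opens to 95 mm and grips with 3 to 60 N. Pads are 20 mm wide; open, the fingers measure 119 mm over their backs; the gripper's body (75 mm by 180 mm) begins 59 mm behind the grasp point.
Start: joints at [1.053, 0.491, 1.559, -0, 1.092, -0.106], TCP at [250.148, 572.776, 222.661] pointing down, gripper open.
Joint ranges: [-3.1, 3.1], [-0.84, 2.19], [0.05, 2.79], [-1.13, 4.28], [0.06, 2.93], [-2.69, 2.69]. Speed limits (rad/s): [2.22, 2.22, 2.79, 3.14, 3.14, 3.14].

## Interface

Orientations are given as [roll, pitch, yaw] about the fixed x, y, z axes, in that order (R = Rz(yaw) Ry(pitch) Rx(roll)).
In Python, from cell import env gives the robot as it stands.
- The arm moves only by the tool carry_out, never from a script. Its argument "motion" is a list of rows, each a list of 5 numbers: the shift along the tool's x, y, z in mm, then the turn about the tool's z in degrees, then the closure, from 0 (fully open) to 1 (shut). A call has 1 to 12 rows; each row shifts and turns the commanded pose from where the row before left it, along the tool's axes as they then stand; what a row does not reach is not made up. A row lasts 1/10 s, in which the tool goes at most 50 mm and 8.59 degrees, less where a joint would pass 70% of its speed; a pose out of reach is approached as far as the arm can. A call with a gripper value outside its range is refused whole. The fingers move at their own pace and stop on an object; the grip force is fixed at half the most. Time passes only in rows, so rows that do not move let the fingers close. It gives the time, the measured TCP pose, the force, the opening and the grip force at its end, in the units of the state.
- env.state(): the state, without advancing time (a new reading comes with each control period).
- env.read_camera(name): name is "scene" or "top"; returns a dict with "color" (384x512x3 uint8, red, green, blue), "K" (3x3 intrinsics, pixels), "dist" ([k1, k2, p1, p2, k3] as OpenCV has them; the pictures are not rectified), "R" (3x3) and "t" (3): a world point X has camera coordinates R X + t. Camera axes: x right, y down, z forward; pixel columns grow to the right and rows downward; lengths in mm; the calibration is good to about 2 mm. A picture is of the moment at which its call begins. There is no depth.
- env.job_done(): hands the job in; it is judged then, once.
The state is a dict: "t": time; "joints": joint angles; "qvel": joint speeds; "tau": joint torques, N m; "eef_pos": TCP position; "tcp_rot": TCP orientation; "ft_force": force on the tool from outside, world axes, zero at the start; "moment": the same for the moment, N m; "opening": opening from 0.0 (shut) to 1.0 (fully open); "grip_force": force on a finger pad.
Only numpy, scipy, OpenCV 4.12 (cv2) and the standard library are available. Lean on these libraries where they do the work, as an engineer would, in place of code of your own. Each camera call takes 0.05 s, during which the arm holds its last target. There are 200 camera calls.

## Working session

There is one attempt and no reset: what is moved stays moved. The work goes in short steps, Python scripts to look and compute and a tool call to move; the robot and the scene stay as the last step left them, time stands still between calls to the robot, and variables do not carry over. Pictures are saved under pics/ and viewed, at most 10 in all, crops included, and the job is handed in when it is done.

Besides the shell and the picture viewer there is one more tool, called after "Request:" as name(argument=value, ...) on one line, values as JSON. carry_out: Moves the arm, as the interface text tells. Its arguments: {"type":"object","properties":{"motion":{"type":"array"}},"required":["motion"]}

```bash
mkdir -p pics; ls
python3 - <<'E'
from cell import env
import cv2,pickle
for n in("scene","top"):
    c=env.read_camera(n); cv2.imwrite(f"pics/{n}0.png",cv2.resize(c["color"][:,:,::-1],(800,600),interpolation=cv2.INTER_CUBIC))
    pickle.dump(c,open(n+"0.pkl","wb"))
    print(n,c["K"],c["dist"],c["R"],c["t"])
print(env.tip_extent,env.state())
E
```

```text
pics
scene [[427.99217762   0.         253.87043986]
 [  0.         427.99217762 194.95278254]
 [  0.           0.           1.        ]] [-0.15366636  0.          0.          0.          0.        ] [[ 0.64540704  0.76382554 -0.00450519]
 [ 0.63848927 -0.5427207  -0.54569744]
 [-0.4192627   0.34932045 -0.83797017]] [-311.15971858 -355.43478856 1635.00287247]
top [[362.25661084   0.         256.68360571]
 [  0.         362.25661084 185.89664811]
 [  0.           0.           1.        ]] [-0.00440171  0.          0.          0.          0.        ] [[-0.00245092 -0.99967005  0.02556905]
 [-0.98448697 -0.00207376 -0.17544544]
 [ 0.17544057 -0.0256024  -0.98415706]] [ -76.81018359  563.88411001 1019.0055069 ]
8.0 {'t': 0.1, 'joints': array([ 1.05343190e+00,  4.91473583e-01,  1.55936829e+00, -1.78997507e-05,
        1.09172189e+00, -1.05612995e-01]), 'qvel': array([-4.64067847e-04, -2.30155924e-03, -4.09302893e-04, -9.70891652e-04,
        7.41907840e-04,  2.68890998e-05]), 'tau': array([ 1.73969827e-03, -6.13622332e+01, -2.58603090e+01,  6.93647400e-02,
        4.70383116e-02, -8.26382529e-05]), 'eef_pos': array([250.02347983, 572.58932056, 222.14311577]), 'tcp_rot': array([-3.14062528e+00, -8.65829572e-05,  2.72984944e+00]), 'ft_force': array([-0.52946657,  0.46377148, -0.28020168]), 'moment': array([-0.00018322, -0.0559152 , -0.03671956]), 'grip_force': 0.0, 'opening': 0.9985026836692004}
```

View pics/scene0.png

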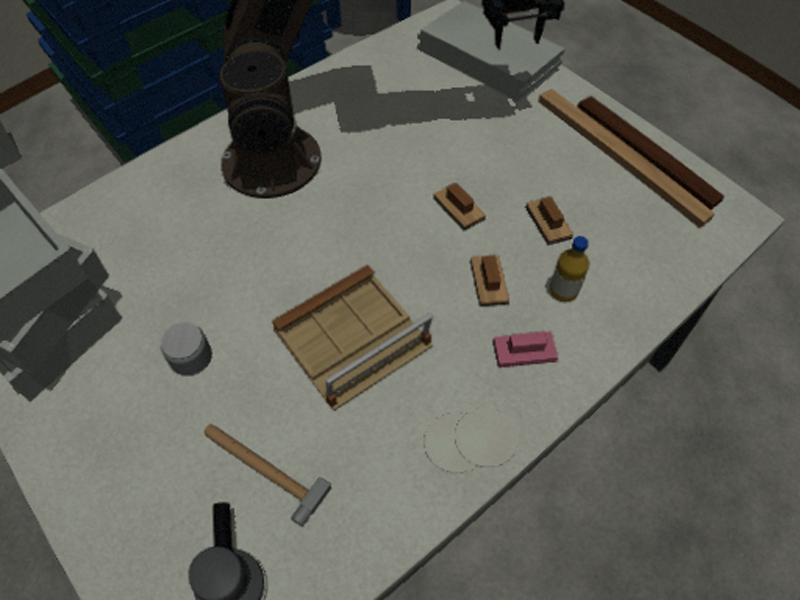

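View pics/top0.png

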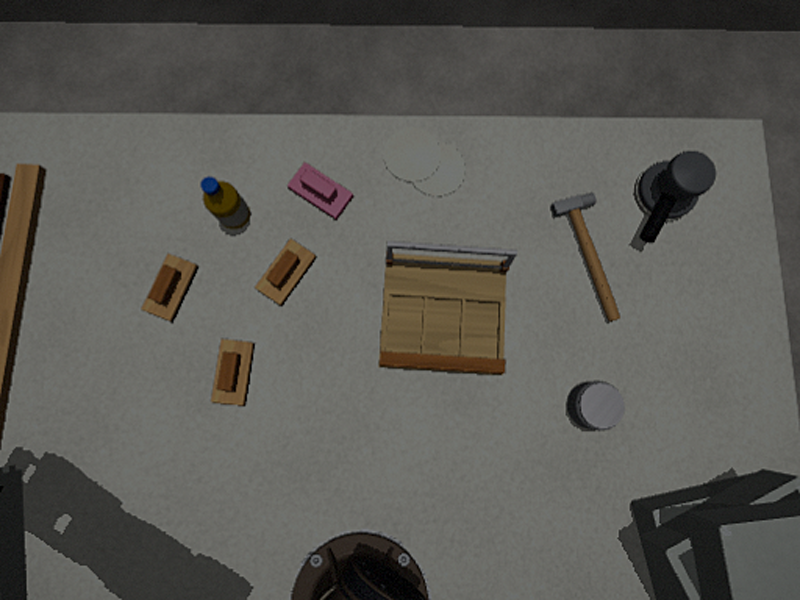

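The scene view shows three blocks at (459,204), (550,220), (490,279), a pink look-alike at (526,348), the rack at (350,330) with the keeper up, and glue at (570,275). In the top view the blocks are at (170,287), (286,271), (233,372), and the rack is centred near (443,320), almost aligned with the world axes.

```bash
cat > h.py <<'E'
import cv2,numpy as np,pickle
def ray(c,uv,z):
    p=cv2.undistortPoints(np.array(uv,float).reshape(-1,1,2),c["K"],np.array(c["dist"])).reshape(-1,2)
    d=np.c_[p,np.ones(len(p))]@c["R"]; o=-c["R"].T@c["t"]
    return o+d*((z-o[2])/d[:,2])[:,None]
def proj(c,X): return cv2.projectPoints(np.array(X,float).reshape(-1,1,3),cv2.Rodrigues(c["R"])[0],c["t"],c["K"],np.array(c["dist"]))[0].reshape(-1,2)
E
python3 - <<'E'
from h import *
c=pickle.load(open("top0.pkl","rb"));s=pickle.load(open("scene0.pkl","rb"))
S=1.5625
for n,c,pts in(("top",c,[(170,287),(286,271),(233,372)]),("scene",s,[(459,204),(550,220),(490,279)])):
    hsv=cv2.cvtColor(c["color"],cv2.COLOR_RGB2HSV)
    for x,y in pts:
        x=int(x/S);y=int(y/S)
        m=((hsv[:,:,1]>95)&(hsv[:,:,2]>35)).astype(np.uint8)
        roi=np.zeros_like(m);cv2.circle(roi,(x,y),32,1,-1)
        n_,lab,st,_=cv2.connectedComponentsWithStats(m*roi);L=1+np.argmax(st[1:,4]);q=lab==L
        v=hsv[q]; t,_=cv2.threshold(v[:,2].reshape(-1,1).copy(),0,1,cv2.THRESH_OTSU)
        for nm,mm,z in(("all",q,18),("rib",q&(hsv[:,:,2]<=t)&(hsv[:,:,0]<14),40)):
            yy,xx=np.nonzero(mm)
            W=ray(c,np.c_[xx,yy],z)[:,:2].astype(np.float32)
            print(n,nm,len(xx),t,np.round(cv2.minAreaRect(W)[0],1),np.round(cv2.minAreaRect(W)[1:][0],1),round(cv2.minAreaRect(W)[2],1),"hue",np.median(hsv[mm][:,0]))
# rack crops, colours stretched
c=pickle.load(open("top0.pkl","rb"))
a=np.clip(c["color"][145:250,230:340].astype(float)*1.9,0,255).astype(np.uint8)[:,:,::-1]
b=np.clip(s["color"][160:270,165:285].astype(float)*1.9,0,255).astype(np.uint8)[:,:,::-1]
cv2.imwrite("pics/rt.png",cv2.resize(a,None,fx=5,fy=5,interpolation=cv2.INTER_CUBIC))
d=np.clip(c["color"][145:270,80:210].astype(float)*1.9,0,255).astype(np.uint8)[:,:,::-1]
cv2.imwrite("pics/bt.png",cv2.resize(d,None,fx=4.6,fy=4.6,interpolation=cv2.INTER_CUBIC))
E
```

```text
top all 702 92.0 [576.7 371.1] [ 61.6 118.3] 68.6 hue 16.0
top rib 71 92.0 [576.3 375.2] [39.  66.4] 79.3 hue 13.0
top all 716 96.0 [608.  148.9] [ 61.5 118.5] 56.1 hue 16.0
top rib 71 96.0 [607.3 148.1] [34.2 67.3] 62.6 hue 13.0
top all 800 95.0 [413.6 241.8] [ 61.7 119. ] 83.6 hue 16.0
top rib 68 95.0 [413.3 244.9] [25.3 68.4] 84.8 hue 13.0
scene all 431 96.0 [418.4 241.1] [ 68.4 122.7] 83.3 hue 16.0
scene rib 83 96.0 [415.2 241.1] [41.2 84.3] 84.2 hue 13.0
scene all 431 96.0 [581.4 371.2] [ 66.5 125.5] 67.4 hue 16.0
scene rib 80 96.0 [583.1 374.2] [36.2 84.1] 52.6 hue 13.0
scene all 540 97.0 [612.4 146.5] [ 61.2 124.3] 55.6 hue 16.0
scene rib 96 97.0 [626.5 139.9] [ 26.3 119.2] 55.6 hue 13.0
```

View pics/rt.png

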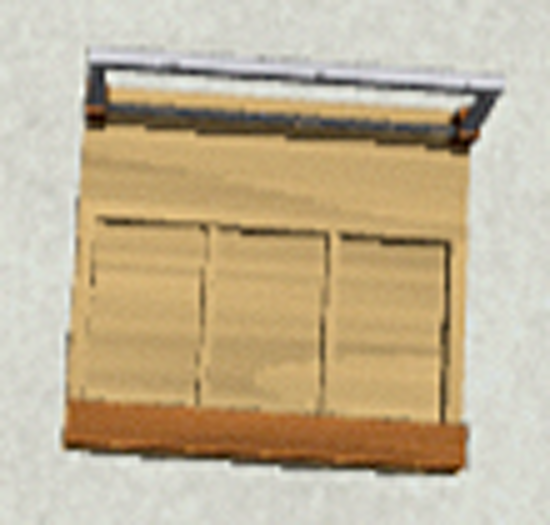

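View pics/bt.png

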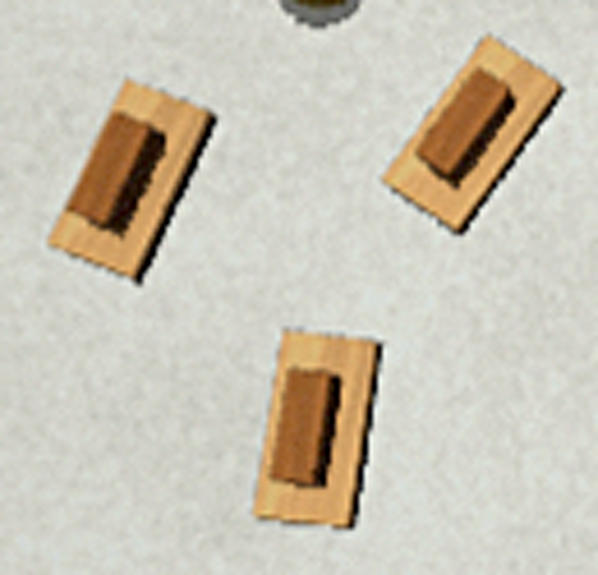

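The rack crop shows bay far-wall top edge running (97,218)–(450,240), the lip's inner top edge (68,403)–(468,425), the keeper bar up at (90,55)–(500,85). The blocks crop shows three clean blocks, with the rib tops free.

Run:
```python
from h import *
c=pickle.load(open("top0.pkl","rb"));s=pickle.load(open("scene0.pkl","rb"))
f=lambda L:(np.array(L,float)+.5)/5-.5+[230,145]
for nm,P,z in(("farwall",[(97,218),(450,240)],22),("lip in",[(68,403),(468,425)],40),("lip out",[(64,447),(464,470)],40),("bar",[(88,62),(500,90)],115),("bartop",[(88,50),(502,76)],115),("hinge",[(88,112),(475,138)],33)):
    W=ray(c,f(P),z); m=W.mean(0); d=W[0]-W[1]; print(nm,W.round(1)[:,:2].tolist(),m.round(1)[:2],np.linalg.norm(d).round(1),"yaw",np.degrees(np.arctan2(-d[0],d[1])).round(2))
# scene: rack-wood mask extremes
g=lambda P:(np.array(P,float)+.5)/1.5625-.5
for nm,P,z in (("lip top out",[(274,322),(369,267)],40),("lip top in",[(281,328),(374,275)],40),("plate far corners",[(335,407),(431,347)],8),("bar",[(331,387),(433,322)],115)):
    W=ray(s,g(P),z);print("scene",nm,W.round(1)[:,:2].tolist())
```

```text
farwall [[561.9, -54.4], [548.7, -268.8]] [ 555.3 -161.6] 214.9 yaw -3.51
lip in [[449.0, -37.5], [435.9, -272.2]] [ 442.4 -154.8] 235.1 yaw -3.18
lip out [[423.4, -35.2], [409.8, -268.9]] [ 416.6 -152.1] 234.1 yaw -3.35
bar [[634.9, -48.8], [619.6, -281.2]] [ 627.3 -165. ] 232.9 yaw -3.76
bartop [[641.9, -48.8], [627.8, -282.6]] [ 634.8 -165.7] 234.3 yaw -3.45
hinge [[625.1, -48.8], [609.8, -284.0]] [ 617.5 -166.4] 235.7 yaw -3.74
scene lip top out [[417.2, -267.5], [434.7, -36.7]]
scene lip top in [[437.9, -264.7], [457.6, -41.8]]
scene plate far corners [[630.3, -279.5], [650.5, -53.0]]
scene bar [[639.5, -284.1], [655.5, -58.0]]
```

```bash
cat >> h.py <<'E'
RO=np.array([493.5,-157.]);RY=np.radians(-3.5)
def rk(x,y): return RO+[x*np.cos(RY)-y*np.sin(RY),x*np.sin(RY)+y*np.cos(RY)]
def move(xy,z,yaw):
    from cell import env
    s=env.state();p=s["eef_pos"];a=s["tcp_rot"][2];d=np.array(xy)-p[:2]
    t=(a-np.radians(yaw)+np.pi)%(2*np.pi)-np.pi
    print("tcp",p.round(1),"yaw",np.degrees(a).round(1),"-> tool shift",np.round([d@[np.cos(a),np.sin(a)],d@[np.sin(a),-np.cos(a)],p[2]-z],1),"turn",np.degrees(t).round(1))
E
python3 - <<'E'
from h import *
c=pickle.load(open("top0.pkl","rb"));s=pickle.load(open("scene0.pkl","rb"))
cap=(ray(c,[(210/1.5625,186/1.5625)],165),ray(s,[(580/1.5625,243/1.5625)],165));print(cap)
print(ray(c,[(235,225)/np.array(1.5625)],5),ray(s,[(565,291)/np.array(1.5625)],15))
for n,b,y in(("A",(579,371),158.6),("B",(609.5,148),146.1),("C",(416,241.5),173.6)):
    a=np.radians(y);d=np.mean(cap,0)[0,:2]-b; print(n,"glue in tool xy",d@[np.cos(a),np.sin(a)],d@[np.sin(a),-np.cos(a)])
move((579,371),100,158.6);move((579,371),31,158.6)
E
```

```text
(array([[726.18623314, 255.88447826, 165.        ]]), array([[729.52257907, 257.80072437, 165.        ]]))
[[704.28646353 253.69235285   5.        ]] [[737.42981182 250.63631784  15.        ]]
A glue in tool xy -180.2451450588441 -51.973392934875896
B glue in tool xy -37.529182527700904 156.35228736434527
C glue in tool xy -308.2006808478723 50.00906263676657
tcp [250.  572.6 222.1] yaw 156.4 -> tool shift [-382.2  -53.1  122.1] turn -2.2
tcp [250.  572.6 222.1] yaw 156.4 -> tool shift [-382.2  -53.1  191.1] turn -2.2
```

Request:
carry_out(motion=[[-43,-6,10,-0.5,0],[-43,-6,14,-0.5,0],[-43,-6,14,-0.5,0],[-43,-6,14,-0.5,0],[-43,-6,14,-0.2,0],[-43,-6,14,0,0],[-43,-6,14,0,0],[-43,-6,14,0,0],[-38,-5,14,0,0],[0,0,0,0,0],[0,0,0,0,0]])

```text
t: 1.2
eef_pos: [584.4, 379.4, 99.6]
tcp_rot: [-3.14, -0.001, 2.767]
ft_force: [0.6, 0.3, 0.3]
opening: 1.0
grip_force: 0.0
```

```bash
python3 -c "
from h import *
move((579,371),31,158.6)"
```

```text
tcp [584.4 379.4  99.6] yaw 158.5 -> tool shift [ 1.9 -9.7 68.6] turn -0.1
```

Request:
carry_out(motion=[[1,-5,15,0,0],[1,-5,20,0,0],[0,0,20,0,0],[0,0,13,0,0],[0,0,0,0,0],[0,0,0,0,1],[0,0,0,0,1],[0,0,0,0,1],[0,0,0,0,1],[0,0,0,0,1],[0,0,0,0,1],[0,0,0,0,1]])

```text
t: 2.4
eef_pos: [578.7, 371.6, 32.7]
tcp_rot: [3.141, 0.0, 2.768]
ft_force: [0.4, -0.0, 0.4]
opening: 0.466
grip_force: 0.0
```

```bash
python3 -c "
from h import *
move(rk(18,-74),140,176.5)"
```

```text
tcp [578.7 371.6  32.7] yaw 158.6 -> tool shift [-153.3 -588.1 -107.3] turn -17.9
```

Request:
carry_out(motion=[[0,0,2,0,1],[0,0,0,0,1],[0,0,0,0,1],[0,0,0,0,1],[0,0,0,0,1],[0,0,-20,0,1],[0,0,-40,0,1],[0,0,-48,0,1],[0,0,0,0,1]])

```text
t: 3.3
eef_pos: [580.8, 372.7, 145.2]
tcp_rot: [3.134, 0.006, 2.768]
ft_force: [0.6, 0.3, -2.6]
opening: 0.292
grip_force: 30.0
```

```bash
python3 -c "
from h import *
move(rk(18,-74),140,176.5)"
```

```text
tcp [580.8 372.7 145.2] yaw 158.6 -> tool shift [-151.7 -590.     5.2] turn -17.9
```

Request:
carry_out(motion=[[-7,-25,0,0,1],[-13,-48,0,0,1],[-13,-48,0,0,1],[-13,-48,0,0,1],[-13,-48,0,0,1],[-13,-48,0,0,1],[-13,-48,0,0,1],[-13,-48,0,0,1],[-13,-48,0,0,1],[-13,-48,0,0,1],[-13,-48,0,0,1],[-13,-48,0,0,1]])

```text
t: 4.5
eef_pos: [515.7, -199.9, 137.9]
tcp_rot: [3.141, -0.001, 2.768]
ft_force: [0.7, 0.2, -2.3]
opening: 0.291
grip_force: 30.0
```

Request:
carry_out(motion=[[-1,-30,0,-6,1],[0,0,0,-6,1],[0,0,0,-6,1],[0,0,0,0,1],[0,0,0,0,1]])

```text
t: 5.0
eef_pos: [506.4, -226.1, 138.1]
tcp_rot: [3.141, -0.001, 3.079]
ft_force: [0.6, 0.9, -2.3]
opening: 0.291
grip_force: 30.0
```

```bash
python3 -c "
from h import *
move(rk(18,-74),90,176.5)"
```

```text
tcp [ 506.4 -226.1  138.1] yaw 176.4 -> tool shift [-0.9 -5.8 48.1] turn -0.1
```

Request:
carry_out(motion=[[-1,-6,20,0,1],[0,0,28,0,1],[0,0,10,0,1],[0,0,0,0,1],[0,0,0,0,1]])

```text
t: 5.5
eef_pos: [507.6, -232.3, 81.2]
tcp_rot: [-3.142, 0.0, 3.082]
ft_force: [-0.5, -0.2, -2.3]
opening: 0.292
grip_force: 30.0
```

```bash
cat > pic.py <<'E'
import sys
from h import *
from cell import env
def pic(n,x0=225,y0=145,sx=160,sy=155,w=125,h=110):
    o=[]
    for k,x,y in(("top",x0,y0),("scene",sx,sy)):
        c=env.read_camera(k);pickle.dump(c,open(f"{k}{n}.pkl","wb"))
        o.append(cv2.resize(np.clip(c["color"][y:y+h,x:x+w]*1.9,0,255).astype(np.uint8)[:,:,::-1],None,fx=3.2,fy=3.2,interpolation=cv2.INTER_CUBIC))
    cv2.imwrite(f"pics/p{n}.png",np.hstack(o))
pic(sys.argv[1])
E
python3 pic.py 1; python3 -c "
from h import *
move(rk(18,-74),56,176.5)"
```

```text
tcp [ 507.8 -232.5   81.6] yaw 176.6 -> tool shift [ 0.9  0.5 25.6] turn 0.1
```

View pics/p1.png

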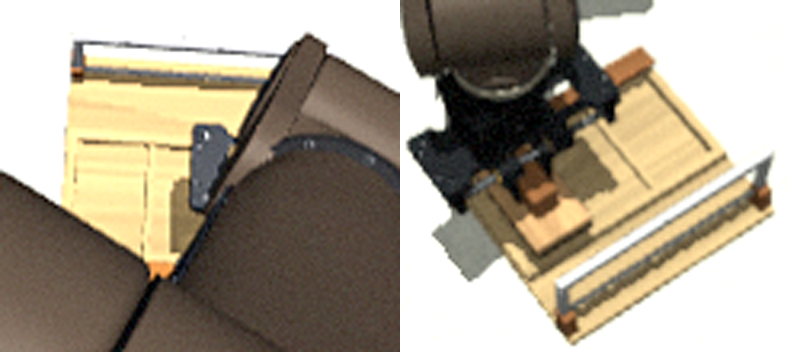

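Block 1 is held square to the rack, above bay0 and clear of the lip. Next I lower it to the far wall so it pivots in the grip.

Request:
carry_out(motion=[[0,0,12,0,1],[0,0,12,0,1],[0,0,4,0,1],[0,0,2,0,1],[0,0,2,0,1],[0,0,1,0,1],[0,0,0,0,1]])

```text
t: 6.3
eef_pos: [506.3, -232.1, 47.8]
tcp_rot: [3.141, -0.002, 3.082]
ft_force: [-5.7, 1.7, 7.2]
opening: 0.292
grip_force: 30.0
```

Request:
carry_out(motion=[[3,0,0,0,1],[4,0,0,0,1],[4,0,0,0,1],[4,0,0,0,1],[2,0,0,0,1],[2,0,0,0,1],[1,0,0,0,1],[0,0,0,0,1]])

```text
t: 7.1
eef_pos: [487.3, -231.2, 47.6]
tcp_rot: [3.142, 0.0, 3.082]
ft_force: [0.5, -0.6, -1.9]
opening: 0.289
grip_force: 30.0
```

```bash
python3 -c "
from h import *
move(rk(0,-74),39,176.5)"
```

```text
tcp [ 487.3 -231.2   47.6] yaw 176.6 -> tool shift [-1.7  0.4  8.6] turn 0.1
```

Request:
carry_out(motion=[[0,0,3,0,1],[0,0,3,0,1],[0,0,2,0,1],[0,0,0,0,1],[0,0,0,0,1]])

```text
t: 7.6
eef_pos: [487.8, -231.4, 39.8]
tcp_rot: [-3.141, 0.001, 3.083]
ft_force: [3.0, -0.8, 2.5]
opening: 0.293
grip_force: 30.0
```

```bash
python3 pic.py 2; python3 -c "
from h import *
move(rk(0,-74),39,176.5)"
```

```text
tcp [ 487.7 -231.4   39.8] yaw 176.6 -> tool shift [-1.3  0.6  0.8] turn 0.1
```

View pics/p2.png

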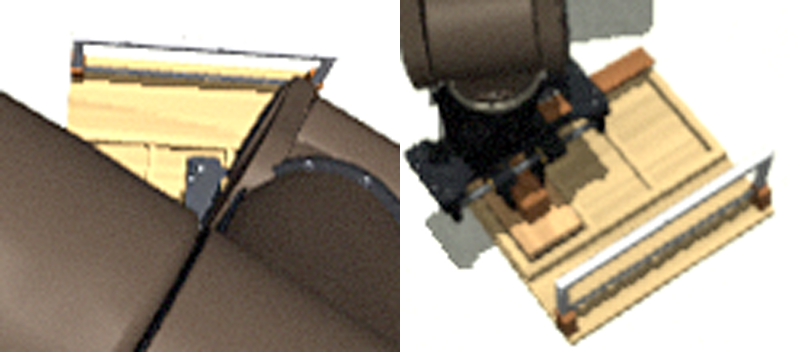

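The scene view (530,245) shows the block inside bay0 with its far end behind the far wall. I'll press slightly, then release.

Request:
carry_out(motion=[[0,0,2,0,1],[0,0,0,0,1],[0,0,0,0,0.5],[0,0,0,0,0.5],[0,0,0,0,0.5],[0,0,0,0,0.5],[0,0,-15,0,0.5],[0,0,-40,0,0.5],[0,0,-45,0,0.5],[0,0,0,0,0.5]])

```text
t: 8.7
eef_pos: [489.0, -232.2, 142.4]
tcp_rot: [-3.138, 0.007, 3.083]
ft_force: [0.8, 0.8, -0.6]
opening: 0.499
grip_force: 0.0
```

```bash
python3 -c "
from h import *
move((609.5,148),120,146.1)"
```

```text
tcp [ 489.  -232.2  142.4] yaw 176.6 -> tool shift [-97.9 386.6  22.4] turn 30.5
```

Request:
carry_out(motion=[[-6,22,0,0,0],[-12,48,0,0,0],[-12,48,0,0,0],[-12,48,0,0,0],[-12,48,0,0,0],[-12,48,0,0,0],[-12,48,0,0,0],[-12,48,0,0,0],[-7,28,0,0,0]])

```text
t: 9.6
eef_pos: [607.2, 151.7, 136.9]
tcp_rot: [3.141, -0.0, 3.084]
ft_force: [-0.1, -0.1, -0.0]
opening: 0.996
grip_force: 0.0
```

Request:
carry_out(motion=[[0,0,10,7.6,0],[0,0,10,7.6,0],[0,0,10,7.6,0],[0,0,0,7.6,0],[0,0,0,0,0],[0,0,0,0,0]])

```text
t: 10.2
eef_pos: [606.9, 148.3, 107.3]
tcp_rot: [-3.141, -0.0, 2.556]
ft_force: [0.2, -0.2, -0.2]
opening: 1.0
grip_force: 0.0
```

```bash
python3 pic.py 3; python3 -c "
from h import *
move((609.5,148),31,146.1)"
```

```text
tcp [607.  148.3 107.6] yaw 146.4 -> tool shift [-2.3  1.1 76.6] turn 0.3
```

View pics/p3.png

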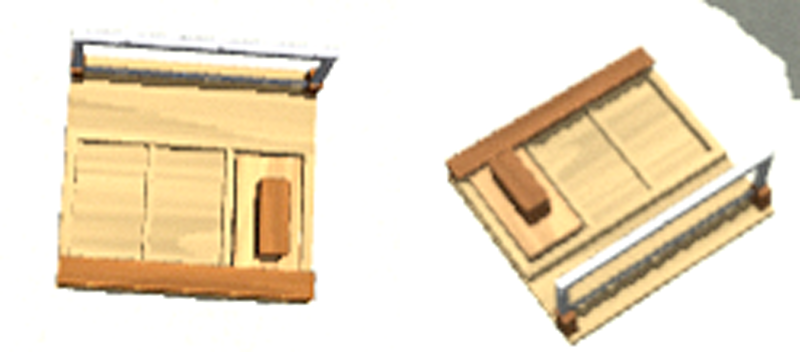

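The first block lies flat in bay0, tucked under the lip (top view (270,215)). On to the second block.

Request:
carry_out(motion=[[-2,1,20,0.3,0.2],[0,0,30,0,0.3],[0,0,18,0,0.4],[0,0,8,0,0.4],[0,0,0,0,0.4],[0,0,0,0,1],[0,0,0,0,1],[0,0,0,0,1],[0,0,0,0,1],[0,0,0,0,1],[0,0,0,0,1],[0,0,0,0,1]])

```text
t: 11.5
eef_pos: [609.6, 148.2, 32.3]
tcp_rot: [3.141, 0.001, 2.547]
ft_force: [-1.1, 0.6, 5.9]
opening: 0.29
grip_force: 30.0
```

Request:
carry_out(motion=[[0,0,0,0,1],[0,0,0,0,1],[0,0,-20,0,1],[0,0,-40,0,1],[0,0,-45,0,1],[0,0,0,-7.6,1],[0,0,0,-7.6,1],[0,0,0,-7.6,1],[0,0,0,-7.6,1],[0,0,0,0,1],[0,0,0,0,1]])

```text
t: 12.6
eef_pos: [609.0, 148.0, 136.3]
tcp_rot: [-3.141, -0.001, 3.073]
ft_force: [-0.2, -0.0, -2.1]
opening: 0.288
grip_force: 30.0
```

```bash
python3 -c "
from h import *
move(rk(18,0),80,176.5)"
```

```text
tcp [609.  148.  136.3] yaw 176.1 -> tool shift [  76.4 -312.1   56.3] turn -0.4
```

Request:
carry_out(motion=[[20,-20,0,0,1],[28,-35,0,-0.4,1],[28,-40,0,0,1],[0,-48,0,0,1],[0,-48,0,0,1],[0,-48,0,0,1],[0,-48,0,0,1],[0,-25,10,0,1],[0,0,20,0,1],[0,0,20,0,1],[0,0,0,0,1],[0,0,0,0,1]])

```text
t: 13.8
eef_pos: [515.1, -158.6, 86.8]
tcp_rot: [3.141, -0.0, 3.082]
ft_force: [-0.3, -0.3, -1.1]
opening: 0.294
grip_force: 30.0
```

```bash
python3 -c "
from h import *
move(rk(18,0),48,176.5)"
```

```text
tcp [ 515.1 -158.6   86.8] yaw 176.6 -> tool shift [ 3.6  0.3 38.8] turn 0.1
```

Request:
carry_out(motion=[[3,0,15,0,1],[0,0,14,0,1],[0,0,5,0,1],[0,0,2,0,1],[0,0,2,0,1],[0,0,1,0,1],[0,0,0,0,1]])

```text
t: 14.5
eef_pos: [511.7, -158.2, 49.3]
tcp_rot: [-3.142, -0.0, 3.084]
ft_force: [-6.0, 0.8, 7.7]
opening: 0.296
grip_force: 30.0
```

Request:
carry_out(motion=[[3,0,0,0,1],[4,0,0,0,1],[4,0,0,0,1],[4,0,0,0,1],[2,0,0,0,1],[2,0,0,0,1],[1,0,0,0,1],[0,0,0,0,1]])

```text
t: 15.3
eef_pos: [491.9, -157.3, 47.4]
tcp_rot: [3.141, -0.0, 3.084]
ft_force: [0.3, 0.1, -1.5]
opening: 0.292
grip_force: 30.0
```

```bash
python3 -c "
from h import *
move(rk(-1,0),39,176.5)"
```

```text
tcp [ 491.9 -157.3   47.4] yaw 176.7 -> tool shift [-0.5  0.4  8.4] turn 0.2
```

Request:
carry_out(motion=[[0,0,3,0,1],[0,0,3,0,1],[0,0,2,0,1],[0,0,2,0,1],[0,0,0,0,1],[0,0,0,0,1]])

```text
t: 15.9
eef_pos: [493.6, -157.8, 38.4]
tcp_rot: [-3.14, 0.004, 3.084]
ft_force: [4.6, 0.3, 10.7]
opening: 0.293
grip_force: 30.0
```

Request:
carry_out(motion=[[0,0,0,0,0.55],[0,0,0,0,0.55],[0,0,0,0,0.55],[0,0,0,0,0.55],[0,0,-15,0,0.55],[0,0,-40,0,0.55],[0,0,-45,0,0.55],[0,0,0,0,0.5]])

```text
t: 16.7
eef_pos: [493.8, -158.1, 142.2]
tcp_rot: [-3.139, 0.007, 3.084]
ft_force: [-0.1, 0.3, -0.5]
opening: 0.481
grip_force: 0.0
```

```bash
python3 -c "
from h import *
move((416,241.5),110,173.6)"
```

```text
tcp [ 493.8 -158.1  142.2] yaw 176.7 -> tool shift [100.6 394.5  32.2] turn 3.1
```

Request:
carry_out(motion=[[6,22,0,0,0.2],[12,47,0,0,0.2],[12,47,0,0,0.2],[12,47,0,0,0.2],[12,47,0,0,0.2],[12,47,0,0,0.2],[12,47,0,0,0.2],[12,47,0,0,0.2],[10,44,20,3,0.2],[0,0,12,0,0.2],[0,0,0,0,0.2],[0,0,0,0,0.2]])

```text
t: 17.9
eef_pos: [414.8, 242.4, 105.4]
tcp_rot: [-3.141, -0.001, 3.032]
ft_force: [-0.4, 0.1, 0.2]
opening: 0.803
grip_force: 0.0
```

```bash
python3 pic.py 4; python3 -c "
from h import *
move((416,241.5),31,173.6)"
```

```text
tcp [415.3 242.1 106. ] yaw 173.6 -> tool shift [-0.7 -0.5 75. ] turn 0.0
```

View pics/p4.png

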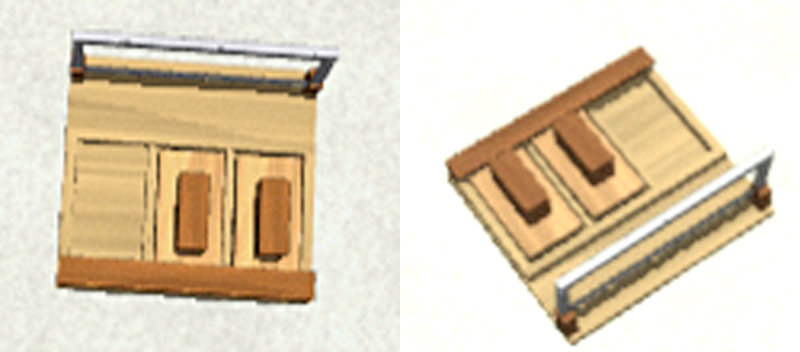

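Two blocks are flat in bay0 and bay1 (top view (270,215), (193,212)). Now the third.

Request:
carry_out(motion=[[-1,0,20,0,0.4],[0,0,30,0,0.4],[0,0,18,0,0.4],[0,0,6,0,0.4],[0,0,0,0,0.4],[0,0,0,0,1],[0,0,0,0,1],[0,0,0,0,1],[0,0,0,0,1],[0,0,0,0,1],[0,0,0,0,1],[0,0,0,0,1]])

```text
t: 19.2
eef_pos: [416.2, 242.8, 32.1]
tcp_rot: [3.141, 0.001, 3.032]
ft_force: [0.1, 0.2, 7.5]
opening: 0.294
grip_force: 30.0
```

Request:
carry_out(motion=[[0,0,0,0,1],[0,0,-20,0,1],[0,0,-40,0,1],[0,0,-45,0,1],[0,0,0,-2.9,1],[0,0,0,0,1]])

```text
t: 19.8
eef_pos: [416.0, 242.7, 137.6]
tcp_rot: [3.141, 0.002, 3.083]
ft_force: [-0.6, -0.8, -1.2]
opening: 0.291
grip_force: 30.0
```

```bash
python3 -c "
from h import *
move(rk(18,74),80,176.5)"
```

```text
tcp [416.  242.7 137.6] yaw 176.7 -> tool shift [-118.8 -320.6   57.6] turn 0.2
```

Request:
carry_out(motion=[[-8,-22,0,0,1],[-17,-46,0,0,1],[-17,-46,0,0,1],[-17,-46,0,0,1],[-17,-46,0,0,1],[-17,-46,0,0,1],[-17,-46,0,0,1],[-9,-23,10,0,1],[0,0,20,0,1],[0,0,20,0,1],[0,0,0,0,1],[0,0,0,0,1]])

```text
t: 21.0
eef_pos: [515.3, -84.6, 86.0]
tcp_rot: [3.141, -0.002, 3.082]
ft_force: [0.1, 0.9, -1.2]
opening: 0.294
grip_force: 30.0
```

```bash
python3 -c "
from h import *
move(rk(18,74),48,176.5)"
```

```text
tcp [515.3 -84.6  86. ] yaw 176.6 -> tool shift [-0.6  0.4 38. ] turn 0.1
```

Request:
carry_out(motion=[[0,0,15,0,1],[0,0,13,0,1],[0,0,5,0,1],[0,0,2,0,1],[0,0,2,0,1],[0,0,1,0,1],[0,0,0,0,1]])

```text
t: 21.7
eef_pos: [514.9, -84.5, 49.3]
tcp_rot: [3.141, -0.002, 3.083]
ft_force: [-5.1, 0.5, 7.4]
opening: 0.292
grip_force: 30.0
```

Request:
carry_out(motion=[[3,0,0,0,1],[4,0,0,0,1],[4,0,0,0,1],[4,0,0,0,1],[2,0,0,0,1],[2,0,0,0,1],[1,0,0,0,1],[0,0,0,0,1]])

```text
t: 22.5
eef_pos: [496.3, -83.8, 48.7]
tcp_rot: [-3.141, 0.001, 3.082]
ft_force: [2.6, -0.8, -2.6]
opening: 0.296
grip_force: 30.0
```

```bash
python3 -c "
from h import *
move(rk(-2,74),39,176.5)"
```

```text
tcp [496.3 -83.8  48.7] yaw 176.6 -> tool shift [0.3 0.7 9.7] turn 0.1
```

Request:
carry_out(motion=[[0,0,3,0,1],[0,0,3,0,1],[0,0,2,0,1],[0,0,2,0,1],[0,0,0,0,1],[0,0,0,0,1]])

```text
t: 23.1
eef_pos: [497.3, -84.1, 39.0]
tcp_rot: [-3.141, 0.003, 3.082]
ft_force: [6.5, 0.3, 4.8]
opening: 0.29
grip_force: 30.0
```

Request:
carry_out(motion=[[0,0,0,0,0.55],[0,0,0,0,0.55],[0,0,0,0,0.55],[0,0,0,0,0.55],[0,0,-15,0,0.55],[0,0,-40,0,0.55],[0,0,-45,0,0.9],[0,0,-40,0,1],[0,0,-20,0,1]])

```text
t: 24.0
eef_pos: [496.2, -83.8, 201.8]
tcp_rot: [-3.141, 0.004, 3.083]
ft_force: [-0.8, 0.7, -0.3]
opening: 0.254
grip_force: 0.0
```

```bash
python3 pic.py 5; python3 -c "
from h import *
c=pickle.load(open('top5.pkl','rb'))
move(rk(175,0),200,176.5)"
```

```text
tcp [496.5 -83.9 201.3] yaw 176.6 -> tool shift [-176.3  -73.5    1.3] turn 0.1
```

Request:
carry_out(motion=[[-20,-8,0,0,1],[-40,-16,0,0,1],[-45,-18,0,0,1],[-45,-18,0,0,1],[-26,-13,0,0,1],[0,0,0,0,1],[0,0,0,0,1]])

```text
t: 24.8
eef_pos: [666.3, -166.8, 196.5]
tcp_rot: [3.141, -0.003, 3.082]
ft_force: [0.0, 0.1, 0.2]
opening: 0.003
grip_force: 0.0
```

```bash
python3 pic.py 6; python3 -c "
from h import *
move(rk(175,0),100,176.5)"
```

```text
tcp [ 666.1 -166.3  197.8] yaw 176.6 -> tool shift [-2.1 -1.2 97.8] turn 0.1
```

View pics/p6.png

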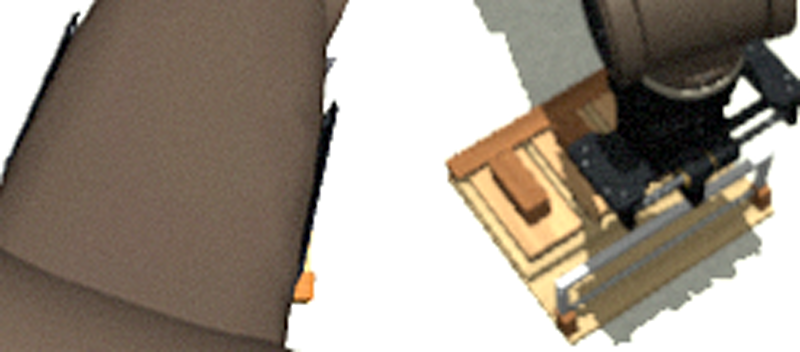

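The picture shows the closed fingers (695,185) above and behind the upright keeper bar, with bay0's block flat. Now I descend behind the bar.

Request:
carry_out(motion=[[-4,0,20,0,1],[0,0,40,0,1],[0,0,34,0,1],[0,0,0,0,1],[0,0,0,0,1]])

```text
t: 25.4
eef_pos: [670.9, -166.9, 105.6]
tcp_rot: [3.141, -0.0, 3.083]
ft_force: [0.3, -0.2, 1.1]
opening: 0.009
grip_force: 0.0
```

Request:
carry_out(motion=[[4,0,0,0,1],[4,0,0,0,1],[3,0,0,0,1],[3,0,0,0,1],[0,0,0,0,1]])

```text
t: 25.9
eef_pos: [656.9, -166.4, 105.1]
tcp_rot: [-3.142, 0.0, 3.082]
ft_force: [-0.2, -0.5, 0.3]
opening: 0.001
grip_force: 0.0
```

```bash
cat >> h.py <<'E'
def rx():
    from cell import env
    s=env.state();p=s["eef_pos"];d=p[:2]-RO;print("rack xy",round(d@[np.cos(RY),np.sin(RY)],1),round(d@[-np.sin(RY),np.cos(RY)],1),"tip z",round(p[2]-8,1),s["ft_force"].round(1))
E
python3 -c "
from h import *
rx()"
```

```text
rack xy 163.6 0.6 tip z 97.1 [-0.2 -0.5  0.3]
```

Request:
carry_out(motion=[[2,0,0,0,1],[2,0,0,0,1],[2,0,0,0,1],[0,0,0,0,1]])

```text
t: 26.3
eef_pos: [650.9, -166.0, 104.6]
tcp_rot: [3.141, -0.0, 3.082]
ft_force: [-0.3, 0.5, -0.3]
opening: 0.004
grip_force: 0.0
```

Request:
carry_out(motion=[[2,0,0,0,1],[2,0,0,0,1],[0,0,0,0,1]])

```text
t: 26.6
eef_pos: [647.3, -165.8, 104.9]
tcp_rot: [-3.142, 0.001, 3.082]
ft_force: [2.1, 0.6, 0.4]
opening: 0.002
grip_force: 0.8
```

Request:
carry_out(motion=[[2,0,0,0,1],[2,0,0,0,1],[0,0,0,0,1]])

```text
t: 26.9
eef_pos: [642.9, -165.5, 104.7]
tcp_rot: [3.142, -0.0, 3.082]
ft_force: [0.7, 0.7, 0.1]
opening: 0.007
grip_force: 0.5
```

Request:
carry_out(motion=[[6,0,-2,0,1],[6,0,-2,0,1],[6,0,-2,0,1],[6,0,-1,0,1],[6,0,1,0,1],[6,0,2,0,1],[6,0,2,0,1],[0,0,0,0,1]])

```text
t: 27.7
eef_pos: [600.2, -162.9, 106.2]
tcp_rot: [3.141, -0.001, 3.082]
ft_force: [1.3, 0.0, 0.4]
opening: 0.001
grip_force: 0.0
```

```bash
python3 pic.py 7; python3 -c "
from h import *
rx()"
```

```text
rack xy 107.6 0.5 tip z 98.5 [ 0.7 -0.5 -0.6]
```

View pics/p7.png

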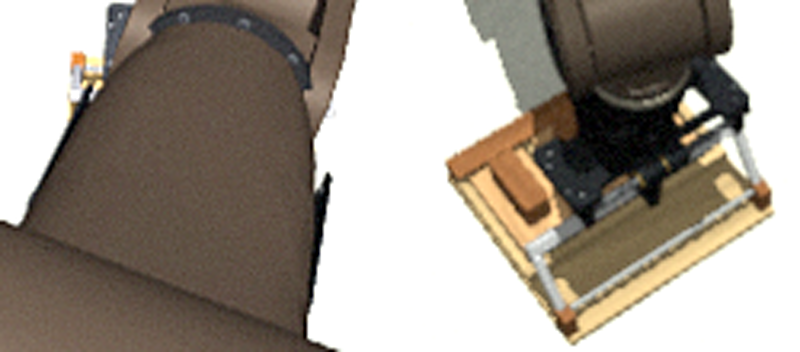

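The keeper bar (585,215 to 740,130 in the right panel) has followed the fingers to about 60°. Before I close it, I'll move the arm aside and check the third block numerically, since that was my last picture.

Request:
carry_out(motion=[[-10,0,-5,0,1],[-10,0,-30,0,1],[0,20,-30,0,1],[0,45,0,0,1],[0,48,0,0,1],[0,48,0,0,1],[0,48,0,0,1],[0,48,0,0,1],[0,48,0,0,1],[0,20,0,0,1],[0,0,0,0,1]])

```text
t: 28.9
eef_pos: [640.8, 163.5, 171.8]
tcp_rot: [3.141, 0.0, 3.086]
ft_force: [-0.0, -0.2, -0.1]
opening: 0.003
grip_force: 0.0
```

```bash
python3 pic.py 8
python3 - <<'E'
from h import *
for k in("top","scene"):
    c=pickle.load(open(k+"8.pkl","rb"));hsv=cv2.cvtColor(c["color"],cv2.COLOR_RGB2HSV)
    for n in(-74,0,74):
        # rib top: redder-brown pixels near the bay centre, on plane z=60 
        uv=proj(c,[[*rk(0,n),60]])[0].astype(int)
        m=((hsv[:,:,0]<=13)&(hsv[:,:,1]>120)).astype(np.uint8)
        poly=proj(c,[[*rk(a,n+b),60] for a,b in((-45,-30),(-45,30),(48,30),(48,-30))]).astype(np.int32)
        roi=np.zeros_like(m);cv2.fillPoly(roi,[poly],1)
        yy,xx=np.nonzero(m*roi);W=ray(c,np.c_[xx,yy],60)[:,:2]-RO
        R=np.array([[np.cos(RY),np.sin(RY)],[-np.sin(RY),np.cos(RY)]]);W=(W@R.T).astype(np.float32)
        r=cv2.minAreaRect(W);print(k,n,len(xx),np.round(W.mean(0),1) if len(W) else None,np.round(r[0],1),np.round(r[1],1),round(r[2],1))
    sub=[]
rx()
E
```

```text
top -74 38 [ -8.7 -67.7] [ -6.5 -73.2] [64.  26.2] 2.0
top 0 38 [-9.4  2.1] [-6.1 -0.5] [67.1 26.1] 2.5
top 74 34 [-3.7 71.4] [-4.9 72.1] [24.9 68.7] 89.1
scene -74 168 [ -5.  -76.8] [ -1.  -72.2] [93.  59.6] 3.1
scene 0 171 [-6.5 -4.2] [-5.   4.6] [91.1 61.1] 7.0
scene 74 165 [-6.7 68.9] [-2.1 70. ] [59.5 91.8] 87.5
rack xy 127.6 325.8 tip z 163.7 [-0.7  0.2 -0.1]
```

The three blocks' rib tops sit alike in their bays, so the third is seated like the two I have seen flat. I'm going back to finish the keeper.

Request:
carry_out(motion=[[0,-20,0,0,1],[0,-48,0,0,1],[0,-48,0,0,1],[0,-48,0,0,1],[0,-48,0,0,1],[0,-48,0,0,1],[0,-45,0,0,1],[0,-20,30,0,1],[0,0,30,0,1],[0,0,5,0,1],[0,0,0,0,1],[0,0,0,0,1]])

```text
t: 30.2
eef_pos: [621.8, -164.4, 108.0]
tcp_rot: [-3.141, 0.002, 3.083]
ft_force: [0.8, -0.0, -1.2]
opening: 0.004
grip_force: 0.0
```

```bash
python3 -c "
from h import *
rx()"
```

```text
rack xy 128.5 0.4 tip z 100.0 [ 0.8 -0.  -1.2]
```

Request:
carry_out(motion=[[10,0,0,0,1],[10,0,1,0,1],[5,0,3,0,1],[6,0,4,0,1],[6,0,4,0,1],[5,0,5,0,1],[4,0,5,0,1],[4,0,5,0,1],[0,0,0,0,1]])

```text
t: 31.1
eef_pos: [570.5, -161.1, 78.7]
tcp_rot: [3.141, -0.002, 3.082]
ft_force: [-0.2, -0.0, 0.2]
opening: 0.006
grip_force: 0.0
```

```bash
python3 -c "
from h import *
rx()"
```

```text
rack xy 77.1 0.6 tip z 70.7 [-0.2 -0.   0.2]
```

Request:
carry_out(motion=[[4,0,4,0,1],[5,0,5,0,1],[4,0,4,0,1]])

```text
t: 31.4
eef_pos: [557.8, -160.4, 66.2]
tcp_rot: [3.141, -0.0, 3.082]
ft_force: [0.5, 0.2, 1.8]
opening: 0.003
grip_force: 0.5
```

Run:
```python
from h import *
from cell import env
rx()
c=env.read_camera("scene");hsv=cv2.cvtColor(c["color"],cv2.COLOR_RGB2HSV)
# grey (aluminium) pixels near left end of the bar, y=-105, vs predicted positions per angle
for f in np.radians([60,50,40,30,20,10,0]):
    for y in(-105,-60): 
        p=proj(c,[[*rk(129-75*np.cos(f)+5*np.sin(f),y),33+75*np.sin(f)+5*np.cos(f)]])[0]; x,yy=p.round().astype(int)
        print(round(np.degrees(f)),y,p.round(1),hsv[yy,x],c["color"][yy,x],end=" | ")
    print()
```

```text
rack xy 64.4 0.5 tip z 58.2 [0.5 0.2 1.8]
60 -105 [204.7 232.6] [ 16 103  47] [47 38 28] | 60 -60 [217.7 224.3] [20 98 65] [65 57 40] | 
50 -105 [202.8 231. ] [17 75 65] [65 57 46] | 50 -60 [215.7 222.8] [20 81 57] [57 51 39] | 
40 -105 [201.2 230. ] [ 60   7 156] [152 156 152] | 40 -60 [214.1 221.9] [45  8 68] [67 68 66] | 
30 -105 [200.1 229.6] [ 70   5 155] [152 155 153] | 30 -60 [212.8 221.6] [30  4 62] [62 62 61] | 
20 -105 [199.3 230. ] [ 70   5 154] [151 154 152] | 20 -60 [212. 222.] [30  5 55] [55 55 54] | 
10 -105 [199.1 231. ] [ 72   8 156] [151 156 153] | 10 -60 [211.6 223.1] [60  4 70] [69 70 69] | 
0 -105 [199.2 232.5] [ 40   6 129] [128 129 126] | 0 -60 [211.6 224.7] [17 73 63] [63 55 45] |
```

Request:
carry_out(motion=[[2,0,4,0,1],[2,0,5,0,1],[1,0,5,0,1],[0,0,4,0,1],[0,0,2,0,1],[0,0,0,0,1]])

```text
t: 32.05
eef_pos: [553.1, -160.1, 46.4]
tcp_rot: [3.141, -0.001, 3.082]
ft_force: [-0.8, 0.2, -0.7]
opening: 0.006
grip_force: 0.0
```

Request:
carry_out(motion=[[0,0,1,0,1],[0,0,1,0,1],[0,0,1,0,1],[0,0,0,0,1]])

```text
t: 32.45
eef_pos: [553.4, -160.2, 45.9]
tcp_rot: [-3.141, 0.001, 3.083]
ft_force: [-8.6, 2.8, 29.6]
opening: 0.005
grip_force: 15.0
```

```bash
python3 -c "
from h import *
rx()"
```

```text
rack xy 60.0 0.5 tip z 37.9 [-8.6  2.8 29.6]
```

The fingertips stopped at 37.9 mm with 30 N; the bar's top when fully down is 38 mm. I'm retreating to check.

Request:
carry_out(motion=[[0,0,-10,0,1],[0,0,-35,0,1],[0,0,-45,0,1],[0,25,-30,0,1],[0,48,0,0,1],[0,48,0,0,1],[0,48,0,0,1],[0,48,0,0,1],[0,48,0,0,1],[0,48,0,0,1],[0,20,0,0,1],[0,0,0,0,1]])

```text
t: 33.65
eef_pos: [572.8, 174.9, 163.4]
tcp_rot: [3.141, 0.0, 3.086]
ft_force: [-0.1, -0.9, -0.5]
opening: 0.003
grip_force: 0.0
```

Run:
```python
from h import *
from cell import env
for k in("top","scene"):
    c=env.read_camera(k);hsv=cv2.cvtColor(c["color"],cv2.COLOR_RGB2HSV)
    poly=proj(c,[[*rk(a,b),38] for a,b in((15,-130),(15,130),(150,130),(150,-130))]).astype(np.int32)
    roi=np.zeros(hsv.shape[:2],np.uint8);cv2.fillPoly(roi,[poly],1)
    m=(hsv[:,:,1]<30)&(hsv[:,:,2]>110)&(roi>0)
    yy,xx=np.nonzero(m);W=ray(c,np.c_[xx,yy],38)[:,:2]-RO
    W=W@np.array([[np.cos(RY),np.sin(RY)],[-np.sin(RY),np.cos(RY)]]).T
    for lo in(-100,-60,-20,20,60):
        q=W[(W[:,1]>lo)&(W[:,1]<lo+40)]; print(k,lo,len(q),np.round([q[:,0].mean(),q[:,0].min(),q[:,0].max()],1) if len(q) else "")
    m=((hsv[:,:,0]<=13)&(hsv[:,:,1]>120)).astype(np.uint8)
    for n in(-74,0,74):
        poly=proj(c,[[*rk(a,n+b),60] for a,b in((-45,-30),(-45,30),(48,30),(48,-30))]).astype(np.int32)
        roi=np.zeros_like(m);cv2.fillPoly(roi,[poly],1)
        yy,xx=np.nonzero(m*roi);W=ray(c,np.c_[xx,yy],60)[:,:2]-RO
        W=(W@np.array([[np.cos(RY),np.sin(RY)],[-np.sin(RY),np.cos(RY)]]).T).astype(np.float32)
        r=cv2.minAreaRect(W);print(k,n,len(xx),np.round(r[0],1),np.round(r[1],1),round(r[2],1))
```

```text
top -100 118 [100.4  46.7 153.1]
top -60 117 [100.8  47.1 153. ]
top -20 115 [ 97.3  47.4 152.8]
top 20 110 [101.2  48.3 152.5]
top 60 110 [ 99.4  48.1 152.1]
top -74 48 [ -7.6 -73.4] [67.5 26.3] 2.0
top 0 46 [ 0.9 -0.2] [81.6 26.2] 2.7
top 74 27 [-5.9 71.7] [25.6 70.6] 89.3
scene -100 50 [ 60.6  47.1 129.5]
scene -60 46 [ 57.9  47.3 128.2]
scene -20 40 [ 55.4  48.4 128. ]
scene 20 42 [ 57.4  48.2 128.5]
scene 60 38 [54.4 49.  60. ]
scene -74 182 [ -1.3 -74.2] [92.1 59.4] 0.8
scene 0 165 [-1.7  0.9] [91.8 61.8] 1.3
scene 74 171 [-3.6 71.8] [92.6 56.2] 1.9
```

```bash
python3 -c "
from cell import env
print(env.job_done())"
```

```text
the job is handed in; nothing more can be done
None
```

The job is handed in at about 34 s: all three sanding blocks are in the rack, one per bay, and the keeper is fully down. I saw two of the blocks lying flat in pictures. The third block and the closed keeper I checked only by camera measurement. I never touched the glue, mallet, tin or pink look-alike. The hand-in gave no verdict.

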